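# Thumbwheel the rack holder snug on a tin

## Task

Lift the empty octagonal tin off the clear plastic box and stand it upright in the metal holder on the shelf, between the fixed fence and the sliding stop, and let go of it. Then roll the thumbwheel that peeps out of the top of the holder's housing with a fingertip, towards the tin, stroke after stroke, until the stop holds the tin snugly against the sprung fence. Press the wheel gently and do not force the stop; move the stop only by its wheel, and leave the box, canister, plate and cup where they are.

Things in the scene. Friction and masses are not known exactly. Their poses are not given: they have to be found in the camera images.
- tin_center (a point): Centre, half-way up, of the loose empty tin: plain metal, a regular octagon 60 mm across flats, 80 mm high, open at the top, walls 3 mm, about 0.12 kg. Its own x and y axes (and the two diagonals between them) each point square to a pair of flats; z up. At the start it stands on the lid of the clear box.
- tin: The same tin, origin at the centre of its underside.
- holder: Metal holder, fixed, on feet 10 to 26 mm above the shelf. Origin under its base plate, z up. Base plate 90 mm (x) by 205 mm (y), top at z = 6 mm; the tin stands on it. In a row along y: fence (y about -78 mm), space for the tin, stop, then a grey housing 60 mm wide in x, y = 26 to 102 mm, top at z = 58 mm, the wheel in its top. Open on both x sides; the tin belongs at x = 0 within 15 mm.
- fence: Fixed fence: a back plate 60 mm (x) by 46 mm high and before it, towards the tin, an upright steel pad 60 by 40 mm on springs (1.2 N per mm, at most 7 mm of give). Origin on the base plate, axes as the holder's; the pad's face lies 5 mm to +y of the origin at rest. Snug means the pad is pressed back a few mm (more than 3.5 N). Its place along the holder's y differs from start to start.
- stop: Sliding steel stop 60 mm wide (x), 42 mm high, with a level black roller (16 mm diameter, 25 mm above the base plate) that meets the tin. Origin on the base plate below the roller's foremost line (towards the tin); axes as the holder's. Starts fully back, 72 to 84 mm clear of the fence; slides to 34 mm towards it (holder's -y), 5 mm for 10 mm rolled at the wheel's rim. Stays where left.
- wheel: Ribbed grey thumbwheel, 40 mm diameter, 14 mm wide, axle along the holder's x; origin at its centre; its axes turn with it. Only its top 8 mm stand out of the housing, so it cannot be pinched: press a fingertip on top and drag towards the tin (holder's -y), lift, go back, repeat. On a spring: it sinks (with the stop) 1 mm for each 9 N, at most 2 mm. Over 16 N on it breaks it.
- wheel_top (a point): Topmost point of the wheel, at holder x = 0, y = 66, z = 66 mm at rest; sinks with the wheel, does not turn. A drag of about 2 N at the rim turns it; the stop then pushes about 2 N for each N of drag beyond that (more than 12 N forces it). Grip is poor: press with about 10 N, as less slips. When the stop has closed on the tin the drag rises to 4.5 N or more: then it is snug.
- clearbox: Loose clear plastic box with white clip-on lid, 132 by 112 mm, 60 mm high, 0.6 kg; origin at the centre of its underside. The tin stands on its lid.
- canister: Loose stainless steel tea canister, 80 mm diameter, 122 mm high; origin at the centre of its underside. Bystander.
- plate: Loose red plastic plate, 160 mm diameter, 18 mm high; origin at the centre of its underside. Bystander.
- cup: Loose glass cup, 68 mm diameter, 85 mm high, standing on the plate; origin at the centre of its underside. Bystander.
There are look-alikes about, which are no part of the job. What is meant by the holder is not yellow, and is the smaller of those in its own colour.

How it is judged:
By the outcome, as a careful person would: the job done as asked, in the order asked, and still so for the second after the job is handed in, with the robot touching nothing.
It also fails if it takes over 72 s, if anything falls off the work surface, if the arm or the gripper's body presses on something with over 40 N, if the wrist force passes 120 N, or if a joint passes its speed limit or range.

## Robot

A 7-joint arm with a two-finger parallel gripper is mounted at the origin on the work surface. World frame = base frame: x ahead of the robot, y to its left, z up, the work surface at z = 0. Lengths are in m, angles in rad, forces in N, time in s.
With the tool pointing down it reaches from about 0.4 to 0.85 m from the base axis. Payload 10.4 kg.
Tool frame: the origin (TCP) lies at the very end of the fingers, on their centre line; the grasp point (between the pads) lies 19 mm behind it; y points along the fingers, z is the direction in which the jaws open and shut, and the axes are right-handed (so a half turn about y gives the same grasp; the last joint's range is limited). The gripper opens to 85 mm and grips with 20 to 120 N. Pads are 22 mm wide; open, the fingers measure 114 mm over their backs; the gripper's body (76 mm by 85 mm) begins 54 mm behind the grasp point. The pads swing forward as they close: fully open they stand 13 mm farther back than shut.
Start: joints at [1.108, 0.332, -0.065, 1.46, 0.022, 1.35, -0.088], TCP at [0.266, -0.566, 0.231] pointing down, gripper open.
Joint ranges: [-2.6, 2.6], [-0.5, 2.12], [-1.47, 1.34], [0.16, 2.42], [-1.27, 4.41], [0.06, 2.06], [-2.6, 2.6]. Speed limits (rad/s): [2.22, 2.22, 2.79, 2.79, 3.14, 3.14, 3.14].

## Interface

Orientations are given as a unit quaternion [x, y, z, w].
In Python, from workcell import manip gives the robot as it stands.
- The arm moves only by the tool arm_command, never from a script. Its argument "commands" is a list that holds one entry, the list of rows, each a list of 6 numbers: the shift along the world's x, y, z in cm, then the turn, a rotation vector about the world's x, y, z in degrees. A call has 1 to 20 rows; each row is the pose to reach, as a shift and turn from the pose commanded when the call began; what a row does not reach only later rows make up. A row lasts 1/10 s, in which the tool goes at most 50 mm and 8.59 degrees, less where a joint would pass 70% of its speed; a pose out of reach is approached as far as the arm can. A call with a gripper value outside its range is refused whole. "claw" is the finger opening in cm, from 0 to 8.54, set as the call begins (left out, the last holds). The fingers move at their own pace and stop on an object; "newtons" is the grip in N (left out, the last holds). Time passes only in rows, so rows that repeat a pose let the fingers close. It gives the time, the measured TCP pose, the force and the opening at its end, in the units of the state.
- manip.get_obs(): the state, without advancing time (a new reading comes with each control period).
- manip.camera(name): name is "scene" or "top" or "wrist"; returns a dict with "pixels" (400x640x3 uint8, blue, green, red), "depth" (400x640 float32, m along the optical axis (not along the pixel's ray), 0 where there is no reading), "K" (3x3 intrinsics, pixels), "k1" (the pictures are not rectified: a ray, as slopes to the right and down, at radius r is drawn at 1 + k1 r^2 times it, then the intrinsics apply), "rvec" (rotation vector, rad) and "tvec" (3), from world to camera coordinates, as OpenCV has them. Camera axes: x right, y down, z forward; pixel columns grow to the right and rows downward; lengths in m; the calibration is good to about 2 mm. A picture is of the moment at which its call begins.
- manip.hand_in(): hands the job in, once; it reports no verdict.
Trained networks look in the newest picture that a camera, given by its name, has taken for a name from the list of things; names that differ only in an ending like _2 or _b are one class to them, and where a whole thing is asked for, a point or a joint stands for the part that bears it (a point fixed in the world has none). Each returns a list of dicts, best first, with "p" (0 to 1); they miss things now and then, are a little off and sometimes report something else, mostly with a low value. They report only what shows in the picture. A call takes as long as a camera call. They do not tell look-alikes from the thing itself.
- manip.masks_of(camera, thing): "mask" (400x640 bool, what is visible of it) and "bbox" ([left, top, right, bottom] in pixels, round what is visible of it).
The state is a dict: "clock": time; "joint_pos": joint angles; "joint_velocities": joint speeds; "tau": joint torques, N m; "position": TCP position; "ee_rot": TCP orientation; "ft_force": force on the tool from outside, world axes, zero at the start; "torque": the same for the moment, N m; "grip_width": opening from 0.0 (shut) to 1.0 (fully open).
Only numpy, scipy, OpenCV 4.12 (cv2) and the standard library are available. Lean on these libraries where they do the work, as an engineer would, in place of code of your own. Each camera call takes 0.05 s, during which the arm holds its last target.

## Working session

There is one attempt and no reset: what is moved stays moved. The work goes in short steps, Python scripts to look and compute and a tool call to move; the robot and the scene stay as the last step left them, time stands still between calls to the robot, and variables do not carry over. Pictures are saved under pics/ and viewed, and the job is handed in when it is done.

Besides the shell and the picture viewer there is one more tool, called as name(argument=value, ...) on one line, values as JSON. arm_command: Moves the arm, as the interface text tells. Its arguments: {"type":"object","properties":{"commands":{"type":"array"},"claw":{"type":"number"},"newtons":{"type":"number"}},"required":["commands"]}

```bash
mkdir -p pics; cat > h.py <<'E'
from workcell import manip
import numpy as np, cv2
def cam(n,save=None):
    c=manip.camera(n)
    if save: cv2.imwrite('pics/'+save,c['pixels'])
    np.savez('/tmp/%s.npz'%n,**{k:np.asarray(v) for k,v in c.items()})
    return c
def world(c,uv,d=None):
    """uv Nx2, depth -> world"""
    uv=np.atleast_2d(np.asarray(uv,float)); K=np.asarray(c['K']); k1=float(c['k1'])
    if d is None: d=np.array([c['depth'][int(round(v)),int(round(u))] for u,v in uv])
    p=cv2.undistortPoints(uv.reshape(-1,1,2),K,np.array([k1,0,0,0.])).reshape(-1,2)
    R=cv2.Rodrigues(np.asarray(c['rvec'],float))[0]; t=np.asarray(c['tvec'],float).ravel()
    P=np.c_[p*np.asarray(d)[:,None],d]
    return (P-t)@R
def cloud(c,mask=None):
    m=c['depth']>0
    if mask is not None: m&=mask
    v,u=np.nonzero(m)
    return world(c,np.c_[u,v],c['depth'][v,u]),np.c_[u,v]
def proj(c,P):
    return cv2.projectPoints(np.asarray(P,float).reshape(-1,1,3),np.asarray(c['rvec'],float),np.asarray(c['tvec'],float),np.asarray(c['K'],float),np.array([float(c['k1']),0,0,0.]))[0].reshape(-1,2)
E
python3 - <<'E'
from h import *
o=manip.get_obs(); print({k:np.round(v,3).tolist() for k,v in o.items()})
for n in ['scene','top','wrist']:
    c=cam(n,n+'0.png')
    for th in ['tin','holder','fence','stop','wheel','clearbox','canister','plate','cup']:
        for r in manip.masks_of(n,th): print(n,th,round(r['p'],2),np.round(r['bbox']).tolist())
E
```

```text
{'clock': 0.0, 'joint_pos': [1.108, 0.333, -0.065, 1.461, 0.022, 1.35, -0.088], 'joint_velocities': [-0.002, 0.001, -0.0, 0.002, 0.001, -0.0, -0.002], 'tau': [-0.001, -62.544, 0.049, -39.16, 0.016, 0.01, -0.0], 'position': [0.266, -0.565, 0.231], 'ee_rot': [-0.154, 0.691, -0.69, 0.154], 'ft_force': [-0.402, 0.227, 0.111], 'torque': [-0.006, 0.027, 0.008], 'grip_width': 1.002}
scene tin 0.55 [366.0, 111.0, 390.0, 145.0]
scene holder 0.95 [342.0, 213.0, 434.0, 342.0]
scene holder 0.85 [279.0, 163.0, 339.0, 248.0]
scene holder 0.58 [258.0, 69.0, 343.0, 144.0]
scene fence 0.56 [288.0, 214.0, 311.0, 237.0]
scene stop 0.82 [374.0, 247.0, 414.0, 275.0]
scene stop 0.64 [293.0, 85.0, 319.0, 105.0]
scene stop 0.62 [297.0, 187.0, 324.0, 201.0]
scene wheel 0.63 [311.0, 70.0, 321.0, 80.0]
scene wheel 0.46 [312.0, 174.0, 323.0, 180.0]
scene clearbox 0.74 [346.0, 121.0, 402.0, 169.0]
scene canister 0.89 [209.0, 261.0, 253.0, 313.0]
scene plate 0.68 [405.0, 174.0, 463.0, 222.0]
scene cup 0.9 [420.0, 172.0, 452.0, 211.0]
top tin 0.73 [191.0, 174.0, 219.0, 201.0]
top holder 0.9 [158.0, 260.0, 261.0, 309.0]
top holder 0.84 [288.0, 64.0, 391.0, 126.0]
top fence 0.53 [336.0, 174.0, 353.0, 194.0]
top fence 0.4 [278.0, 168.0, 356.0, 216.0]
top stop 0.85 [196.0, 274.0, 208.0, 304.0]
top stop 0.59 [328.0, 75.0, 340.0, 107.0]
top stop 0.53 [307.0, 181.0, 318.0, 202.0]
top wheel 0.68 [302.0, 89.0, 316.0, 96.0]
top wheel 0.64 [168.0, 285.0, 190.0, 298.0]
top wheel 0.52 [191.0, 174.0, 218.0, 198.0]
top wheel 0.49 [290.0, 194.0, 300.0, 202.0]
top clearbox 0.88 [183.0, 165.0, 234.0, 224.0]
top clearbox 0.52 [338.0, 172.0, 355.0, 194.0]
top canister 0.63 [412.0, 169.0, 452.0, 200.0]
top plate 0.58 [212.0, 82.0, 265.0, 139.0]
top plate 0.23 [336.0, 171.0, 354.0, 193.0]
top cup 0.83 [222.0, 94.0, 250.0, 120.0]
top cup 0.74 [288.0, 184.0, 317.0, 203.0]
```

View pics/scene0.png

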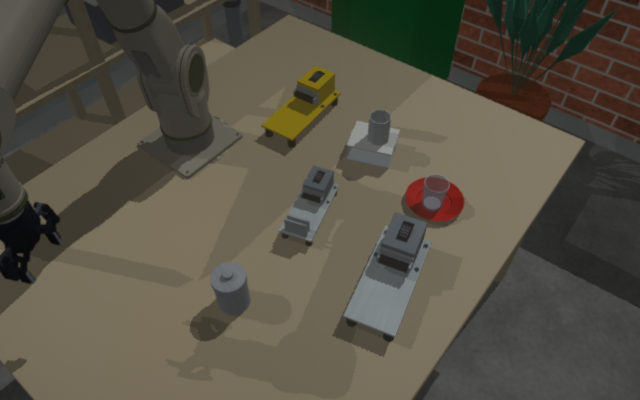

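View pics/top0.png

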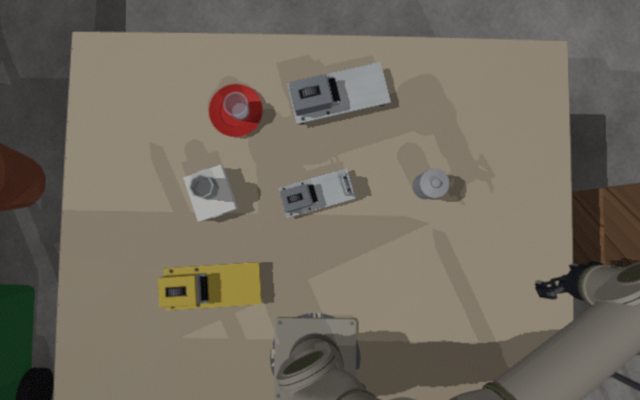

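View pics/wrist0.png

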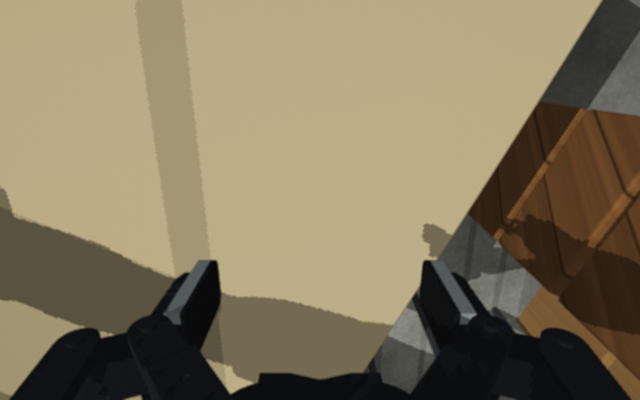

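The top view shows three holder-like things: a yellow one at (210,285), a big grey one at (340,93) and a small grey one at (317,193). The holder meant should be the small grey one, since it isn't yellow and is the smaller of the two greys. I'll check that with an enlarged crop and its size.

```bash
python3 - <<'E'
from h import *
t=dict(np.load('/tmp/top.npz')); s=dict(np.load('/tmp/scene.npz'))
a=cv2.resize(t['pixels'][145:235,170:370],None,fx=4,fy=4,interpolation=cv2.INTER_CUBIC)
b=cv2.resize(s['pixels'][100:255,270:410],None,fx=3,fy=3,interpolation=cv2.INTER_CUBIC)
cv2.imwrite('pics/crop_t.png',a); cv2.imwrite('pics/crop_s.png',b)
for n,c in (('top',t),('scene',s)):
    P,uv=cloud(c)
    print(n,'cam',(-cv2.Rodrigues(c['rvec'])[0].T@c['tvec'].ravel()).round(3), 'table z',np.median(P[:,2]).round(4))
P,uv=cloud(t)
# small holder region
def sel(u0,v0,u1,v1): return (uv[:,0]>=u0)&(uv[:,0]<=u1)&(uv[:,1]>=v0)&(uv[:,1]<=v1)
for nm,bx in (('small',(272,160,362,222)),('big',(282,58,396,130)),('tin/box',(178,158,240,226))):
    Q=P[sel(*bx)]
    h=np.histogram(Q[:,2],bins=np.arange(-.01,.17,.005)); print(nm,list(zip(h[1].round(3).tolist(),h[0].tolist())))
    Q=Q[Q[:,2]>.011]; r=cv2.minAreaRect(Q[:,:2].astype(np.float32)); print(r)
E
```

```text
top cam [0.381 0.019 1.362] table z -0.0024
scene cam [ 1.042 -0.664  1.08 ] table z 0.0004
small [(-0.01, 452), (-0.005, 2108), (0.0, 856), (0.005, 30), (0.01, 0), (0.015, 0), (0.02, 74), (0.025, 714), (0.03, 526), (0.035, 36), (0.04, 7), (0.045, 10), (0.05, 23), (0.055, 62), (0.06, 72), (0.065, 28), (0.07, 84), (0.075, 176), (0.08, 369), (0.085, 66), (0.09, 14), (0.095, 1), (0.1, 0), (0.105, 0), (0.11, 0), (0.115, 0), (0.12, 0), (0.125, 0), (0.13, 0), (0.135, 0), (0.14, 0), (0.145, 0), (0.15, 0), (0.155, 0), (0.16, 0)]
((0.4726894497871399, 0.004308462142944336), (0.0904097706079483, 0.20530001819133759), 17.084012985229492)
big [(-0.01, 557), (-0.005, 2638), (0.0, 1045), (0.005, 33), (0.01, 3), (0.015, 0), (0.02, 0), (0.025, 0), (0.03, 4), (0.035, 193), (0.04, 1410), (0.045, 856), (0.05, 48), (0.055, 18), (0.06, 22), (0.065, 17), (0.07, 16), (0.075, 30), (0.08, 68), (0.085, 134), (0.09, 57), (0.095, 30), (0.1, 32), (0.105, 66), (0.11, 564), (0.115, 411), (0.12, 63), (0.125, 29), (0.13, 0), (0.135, 0), (0.14, 0), (0.145, 0), (0.15, 0), (0.155, 0), (0.16, 0)]
((0.762228786945343, -0.053760528564453125), (0.12530797719955444, 0.2778979241847992), 14.05240249633789)
tin/box [(-0.01, 250), (-0.005, 1432), (0.0, 638), (0.005, 34), (0.01, 15), (0.015, 10), (0.02, 12), (0.025, 10), (0.03, 4), (0.035, 2), (0.04, 3), (0.045, 5), (0.05, 133), (0.055, 912), (0.06, 474), (0.065, 46), (0.07, 13), (0.075, 20), (0.08, 19), (0.085, 17), (0.09, 20), (0.095, 20), (0.1, 17), (0.105, 17), (0.11, 21), (0.115, 26), (0.12, 16), (0.125, 21), (0.13, 33), (0.135, 61), (0.14, 26), (0.145, 0), (0.15, 0), (0.155, 0), (0.16, 0)]
((0.46601757407188416, 0.3048657178878784), (0.13657353818416595, 0.11220567673444748), 20.3393497467041)
```

View pics/crop_t.png

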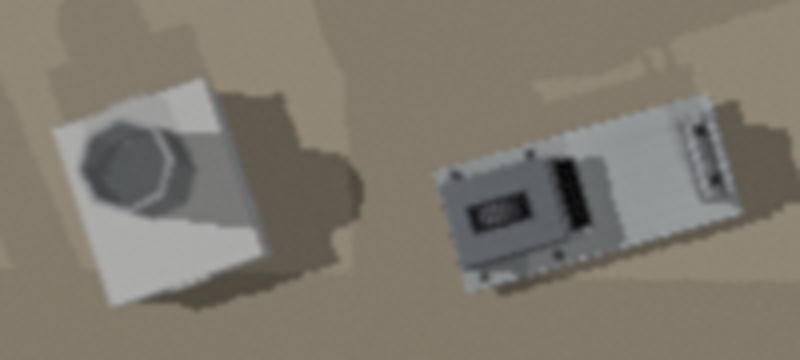

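View pics/crop_s.png

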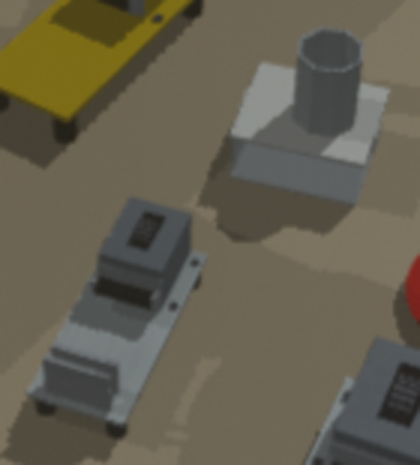

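The small grey one measures 90 × 205 mm, which matches the holder. The big one is 125 × 278 mm. Next I'll measure the tin and the holder axes.

```bash
cat > meas.py <<'E'
from h import *
from scipy.optimize import minimize
def octfit(Q):
    # points on rim (wall 27..30 mm apothem): fit centre and yaw
    def cost(p):
        d=Q[:,:2]-p[:2]; a=p[2]+np.arange(8)*np.pi/4
        m=(d@np.array([np.cos(a),np.sin(a)])).max(1)
        e=np.abs(m-.0285)-.0015; return np.minimum(np.maximum(e,0),.006).sum()
    best=None
    c=cv2.minEnclosingCircle(Q[:,:2].astype(np.float32))[0]
    for y in np.radians(np.arange(0,45,5)):
        r=minimize(cost,[*c,y],method='Nelder-Mead',options=dict(xatol=1e-5,fatol=1e-7,maxiter=800,initial_simplex=np.array([[*c,y],[c[0]+.004,c[1],y],[c[0],c[1]+.004,y],[*c,y+.1]])))
        if best is None or r.fun<best.fun: best=r
    return best.x[:2],np.degrees(best.x[2])%45,best.fun/len(Q)
E
python3 - <<'E'
from meas import *
from scipy.spatial.transform import Rotation as R
o=manip.get_obs(); M=R.from_quat(o['ee_rot']).as_matrix(); print(M.round(3))
for n in ('top','scene'):
    c=dict(np.load('/tmp/%s.npz'%n)); P,uv=cloud(c)
    bx=(178,158,240,226) if n=='top' else (360,105,396,150)
    k=(uv[:,0]>=bx[0])&(uv[:,0]<=bx[2])&(uv[:,1]>=bx[1])&(uv[:,1]<=bx[3])
    Q=P[k&(P[:,2]>.131)]; print(n,len(Q),Q.min(0).round(4),Q.max(0).round(4),octfit(Q))
c=dict(np.load('/tmp/top.npz')); P,uv=cloud(c)
k=(uv[:,0]>=272)&(uv[:,0]<=362)&(uv[:,1]>=160)&(uv[:,1]<=222)
P=P[k]; 
a=np.radians(17.08); ex=np.array([np.cos(a),np.sin(a)]); ey=np.array([-np.sin(a),np.cos(a)]); C=np.array([.4727,.0043])
L=np.c_[(P[:,:2]-C)@ex,(P[:,:2]-C)@ey,P[:,2]]
pl=(L[:,2]>.018)&(L[:,2]<.04); print('plate z',np.median(L[pl,2]))
tp=(L[:,2]>.075)&(L[:,2]<.088);print('housing',np.percentile(L[tp],[2,50,98],axis=0).round(4))
f=(L[:,1]<-.05)&(L[:,2]>.055);print('fence',np.percentile(L[f],[2,50,98],axis=0).round(4))
w=(L[:,2]>.086)&(L[:,1]>0);print('wheel',L[w].mean(0),L[w].max(0),w.sum())
for y in np.arange(-.1,.1,.01):
    q=L[(abs(L[:,0])<.02)&(abs(L[:,1]-y)<.005)];print(round(y,3),np.median(q[:,2]).round(4),q[:,2].max().round(4))
E
```

```text
[[-0.905  0.     0.426]
 [-0.426 -0.    -0.905]
 [-0.    -1.     0.   ]]
top 115 [0.4482 0.2776 0.1311] [0.509  0.3408 0.1447] (array([0.47814542, 0.30988291]), np.float64(31.127342928518967), np.float64(8.489475907331091e-05))
scene 173 [0.4449 0.2736 0.1312] [0.5094 0.3414 0.1465] (array([0.4775536 , 0.30618412]), np.float64(28.874721266615087), np.float64(0.0005185384872815562))
plate z 0.029424233857835477
housing [[-0.0289 -0.0927  0.0759]
 [-0.0006  0.059   0.0815]
 [ 0.0285  0.098   0.0869]]
fence [[-0.0294 -0.0956  0.0559]
 [-0.0008 -0.0854  0.0719]
 [ 0.028  -0.0741  0.0793]]
wheel [-0.00110992  0.06510961  0.08896727] [0.0247507  0.09514764 0.0957625 ] 58
-0.1 0.0698 0.0793
-0.09 0.0565 0.0812
-0.08 0.0709 0.0798
-0.07 0.0308 0.0784
-0.06 0.029 0.0336
-0.05 0.0301 0.0358
-0.04 0.0291 0.0365
-0.03 0.0292 0.034
-0.02 0.029 0.0357
-0.01 0.029 0.0373
-0.0 0.0296 0.0602
0.01 0.0619 0.0676
0.02 0.0626 0.0849
0.03 0.0817 0.0858
0.04 0.0817 0.0892
0.05 0.0834 0.0938
0.06 0.0839 0.0946
0.07 0.0833 0.0958
0.08 0.0819 0.0875
0.09 0.0809 0.0866
```

```bash
python3 - <<'E'
import numpy as np
s=np.array([.266,-.566]);
for N,k0,k1 in ((20,1,20),):
  for k in range(1,23):
    f=k/22; th=np.radians(-64.8+97.6*f); r=.6254+(.5687-.6254)*f
    p=r*np.array([np.cos(th),np.sin(th)])-s
    print([*(p*100).round(1).tolist(), round(min(k,4)*1.5,1),0,0,round(94.8*f,1)],end=',')
E
```

```text
[4.2, 2.5, 1.5, 0, 0, 4.3],[8.1, 5.2, 3.0, 0, 0, 8.6],[11.9, 8.3, 4.5, 0, 0, 12.9],[15.3, 11.6, 6.0, 0, 0, 17.2],[18.5, 15.1, 6.0, 0, 0, 21.5],[21.3, 18.9, 6.0, 0, 0, 25.9],[23.9, 22.9, 6.0, 0, 0, 30.2],[26.1, 27.0, 6.0, 0, 0, 34.5],[28.0, 31.3, 6.0, 0, 0, 38.8],[29.6, 35.7, 6.0, 0, 0, 43.1],[30.8, 40.1, 6.0, 0, 0, 47.4],[31.6, 44.7, 6.0, 0, 0, 51.7],[32.1, 49.3, 6.0, 0, 0, 56.0],[32.3, 53.8, 6.0, 0, 0, 60.3],[32.0, 58.4, 6.0, 0, 0, 64.6],[31.5, 62.9, 6.0, 0, 0, 68.9],[30.6, 67.3, 6.0, 0, 0, 73.3],[29.3, 71.6, 6.0, 0, 0, 77.6],[27.7, 75.8, 6.0, 0, 0, 81.9],[25.9, 79.9, 6.0, 0, 0, 86.2],[23.7, 83.7, 6.0, 0, 0, 90.5],[21.2, 87.4, 6.0, 0, 0, 94.8],
```

arm_command(commands=[[[4.2,2.5,1.5,0,0,4.3],[8.1,5.2,3,0,0,8.6],[11.9,8.3,4.5,0,0,12.9],[15.3,11.6,6,0,0,17.2],[18.5,15.1,6,0,0,21.5],[21.3,18.9,6,0,0,25.9],[23.9,22.9,6,0,0,30.2],[26.1,27,6,0,0,34.5],[28,31.3,6,0,0,38.8],[29.6,35.7,6,0,0,43.1],[30.8,40.1,6,0,0,47.4],[31.6,44.7,6,0,0,51.7],[31.6,49.3,6,0,0,56],[30,53,6,0,0,60.3],[27.5,55,6,0,0,64.6],[25,56,6,0,0,70],[23,56.5,6,0,0,76],[20.6,57,6,0,0,81.9],[20.6,57,6,0,0,81.9],[20.6,57,6,0,0,81.9]]], claw=8.54)

```text
clock: 3.5
position: [0.4722, 0.0042, 0.2918]
ee_rot: [-0.568, 0.42, -0.421, 0.568]
ft_force: [-0.0, -0.2, 0.7]
grip_width: 0.999
```

```bash
python3 - <<'E'
from h import *
o=manip.get_obs(); print({k:np.round(v,4).tolist() for k,v in o.items()})
c=cam('wrist','w1.png'); print((-cv2.Rodrigues(c['rvec'])[0].T@c['tvec'].ravel()).round(3),cv2.Rodrigues(c['rvec'])[0].round(2))
for th in ['tin','holder','fence','stop','wheel']:
    for r in manip.masks_of('wrist',th): print(th,round(r['p'],2),np.round(r['bbox']).tolist())
E
```

```text
{'clock': 3.5, 'joint_pos': [0.4974, -0.0066, -0.593, 1.7237, -0.0027, 1.4222, 0.2017], 'joint_velocities': [-0.0025, 0.0303, 0.0097, -0.0181, 0.0068, -0.0012, -0.0099], 'tau': [-0.2554, -35.5919, -0.3879, -39.1633, -0.1637, 0.1084, 0.3324], 'position': [0.4722, 0.0042, 0.2918], 'ee_rot': [-0.5684, 0.42, -0.4211, 0.5685], 'ft_force': [-0.0062, -0.1571, 0.7293], 'torque': [-0.0124, -0.0967, -0.0258], 'grip_width': 0.9992}
[0.447 0.084 0.435] [[ 0.96  0.29  0.  ]
 [ 0.28 -0.91  0.32]
 [ 0.1  -0.31 -0.95]]
holder 0.77 [277.0, 53.0, 361.0, 228.0]
holder 0.73 [468.0, 147.0, 634.0, 336.0]
holder 0.4 [290.0, 209.0, 345.0, 241.0]
holder 0.35 [289.0, 130.0, 346.0, 149.0]
fence 0.73 [290.0, 211.0, 343.0, 241.0]
stop 0.92 [291.0, 133.0, 347.0, 155.0]
stop 0.72 [503.0, 242.0, 585.0, 272.0]
stop 0.7 [290.0, 79.0, 345.0, 151.0]
stop 0.44 [312.0, 80.0, 322.0, 113.0]
wheel 0.97 [570.0, 195.0, 602.0, 242.0]
wheel 0.68 [312.0, 76.0, 326.0, 112.0]
```

View pics/w1.png

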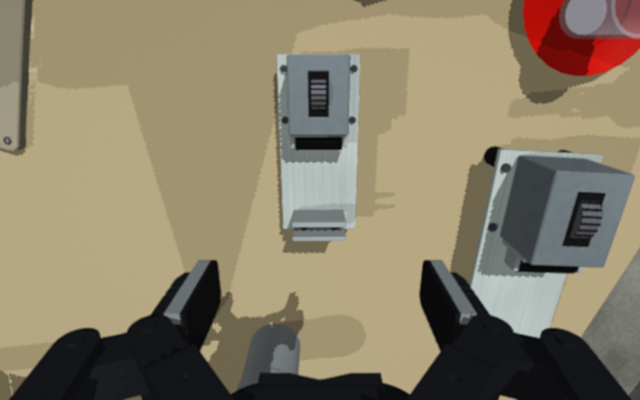

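The wrist view shows the small grey holder at (318,145). Its fence is at (318,225), the black roller at (319,143) and the wheel at (318,95). I'll fit it in 3D.

```bash
python3 - <<'E'
from h import *
c=dict(np.load('/tmp/wrist.npz')); P,uv=cloud(c)
k=(uv[:,0]>=265)&(uv[:,0]<=372)&(uv[:,1]>=40)&(uv[:,1]<=255)
P=P[k];uv=uv[k]
tab=P[abs(P[:,2])<.015]; print('table z',np.median(tab[:,2]),tab[:,2].std())
pl=P[(P[:,2]>.018)&(P[:,2]<.042)]; print('plate z',np.median(pl[:,2]))
print(cv2.minAreaRect(P[P[:,2]>.02][:,:2].astype(np.float32)))
r=cv2.minAreaRect(P[(P[:,2]>.078)&(P[:,2]<.089)&(P[:,1]>.03)][:,:2].astype(np.float32));print('hous',r)
a=np.radians(17.08); ex=np.array([np.cos(a),np.sin(a)]); ey=np.array([-np.sin(a),np.cos(a)]); C=np.array([.4727,.0043])
L=np.c_[(P[:,:2]-C)@ex,(P[:,:2]-C)@ey,P[:,2]]
for y in np.arange(-.105,.11,.004):
    q=L[(abs(L[:,0])<.006)&(abs(L[:,1]-y)<.002)]
    if len(q): print(round(y,3),len(q),np.percentile(q[:,2],[5,50,95]).round(4))
for lo,hi in ((.02,.04),(.078,.089)):
    q=L[(L[:,2]>lo)&(L[:,2]<hi)&(L[:,1]>-.05 if lo<.05 else L[:,1]>.03)]
    print(np.percentile(q,[1,50,99],axis=0).round(4))
    # edges per y slice for yaw
    ys=np.arange(-.04,.095,.01) if lo<.05 else np.arange(.03,.1,.008)
    m=[];e1=[];e2=[]
    for y in ys:
        s=q[abs(q[:,1]-y)<.004]
        if len(s)>20: m.append(y);e1.append(s[:,0].min());e2.append(s[:,0].max())
    print(np.degrees(np.polyfit(m,e1,1)[0]),np.degrees(np.polyfit(m,e2,1)[0]),np.mean(e1),np.mean(e2))
E
```

```text
table z 0.0003311815933635248 0.0008363298159578587
plate z 0.031511246876329224
((0.47034838795661926, 0.003226354718208313), (0.09034880995750427, 0.20470161736011505), 17.19742774963379)
hous ((0.4520922899246216, 0.062443751841783524), (0.060211535543203354, 0.07436563074588776), 17.0294189453125)
-0.097 6 [0.0773 0.0776 0.0781]
-0.093 125 [0.0514 0.0687 0.0785]
-0.089 9 [0.0546 0.0665 0.0721]
-0.081 6 [0.074  0.0749 0.0755]
-0.077 51 [0.0311 0.0752 0.0766]
-0.073 155 [0.031  0.0542 0.0744]
-0.069 34 [0.0304 0.0316 0.0327]
-0.065 28 [0.0304 0.0314 0.0326]
-0.061 32 [0.0305 0.0316 0.0325]
-0.057 32 [0.0302 0.0318 0.0333]
-0.053 30 [0.0307 0.0312 0.0327]
-0.049 30 [0.0301 0.0315 0.0321]
-0.045 33 [0.0299 0.0315 0.0329]
-0.041 31 [0.0302 0.0313 0.0325]
-0.037 35 [0.0309 0.0318 0.0327]
-0.033 30 [0.0303 0.0316 0.0329]
-0.029 30 [0.0304 0.0317 0.0327]
-0.025 31 [0.0304 0.0315 0.0325]
-0.021 35 [0.0304 0.0316 0.0327]
-0.017 32 [0.0302 0.0314 0.0335]
-0.013 34 [0.0304 0.0315 0.0328]
-0.009 35 [0.0305 0.0316 0.0329]
-0.005 31 [0.0304 0.0318 0.0328]
-0.001 9 [0.0312 0.0318 0.0327]
0.003 1
[... 489 characters left out ...]
 0.0915 0.0927]
0.067 48 [0.0845 0.0913 0.0925]
0.071 60 [0.0851 0.0897 0.0923]
0.075 48 [0.0855 0.0876 0.0897]
0.079 59 [0.0832 0.0846 0.0868]
0.083 48 [0.083  0.0843 0.0854]
0.087 60 [0.0822 0.0834 0.0843]
0.091 48 [0.0818 0.0833 0.0845]
0.095 60 [0.0824 0.0835 0.0842]
0.099 24 [0.0815 0.0826 0.084 ]
0.103 21 [-0.0003  0.0289  0.0312]
0.107 40 [-0.0011  0.0004  0.0016]
[[-0.0472 -0.049   0.0295]
 [-0.0016 -0.0099  0.0315]
 [ 0.0419  0.1014  0.034 ]]
-0.2435676480705245 0.04527296831039754 -0.04737311400480484 0.04199937817960893
[[-0.032   0.0308  0.0814]
 [-0.0024  0.0671  0.0835]
 [ 0.0268  0.0987  0.0879]]
-0.2729866846458387 -0.20468832700850034 -0.03237630172574233 0.02718417450276487
```

arm_command(commands=[[[0.2,4,0,0,0,2],[0.4,9,0,0,0,4],[0.5,14,0,0,0,6],[0.5,18.5,0,0,0,8],[0.5,23,0,0,0,10],[0.5,26,0,0,0,12],[0.5,26,0,0,0,13],[0.5,26,0,0,0,13]]])

```text
clock: 4.6
position: [0.4771, 0.265, 0.2909]
ee_rot: [0.613, -0.353, 0.352, -0.613]
ft_force: [-0.4, -1.0, 0.7]
grip_width: 1.002
```

```bash
python3 - <<'E'
from meas import *
o=manip.get_obs(); print(np.round(o['position'],4),np.round(o['joint_pos'],3))
c=cam('wrist','w2.png')
rs=manip.masks_of('wrist','tin')
for r in rs: print(round(r['p'],2),np.round(r['bbox']).tolist())
if rs:
    P,uv=cloud(c,cv2.dilate(rs[0]['mask'].astype(np.uint8),np.ones((7,7)))>0)
    for lo in (.128,.132,.135):
        Q=P[(P[:,2]>lo)&(P[:,2]<.15)]; print(len(Q),np.median(Q[:,2]),octfit(Q),Q.min(0),Q.max(0))
    P,uv=cloud(c); lid=P[(P[:,2]>.05)&(P[:,2]<.07)]; print('lid',np.median(lid[:,2]),cv2.minAreaRect(lid[:,:2].astype(np.float32)))
E
```

```text
[0.4771 0.265  0.2909] [ 0.139  0.221 -0.844  1.543  0.165  1.453 -0.186]
0.77 [307.0, 86.0, 382.0, 167.0]
0.3 [409.0, 190.0, 527.0, 284.0]
1218 0.14014415384931225 (array([0.47537238, 0.30886202]), np.float64(29.724607454233276), np.float64(1.2658545196508348e-05)) [0.44343942 0.27659637 0.12800725] [0.50775339 0.34116115 0.14321983]
1118 0.1402329725475122 (array([0.47541083, 0.30886739]), np.float64(29.784055464431034), np.float64(1.2976912522211615e-05)) [0.44343942 0.27659637 0.13201814] [0.50775339 0.34116115 0.14321983]
1022 0.1403295740488698 (array([0.47542282, 0.30885989]), np.float64(29.743860729620977), np.float64(1.371161262282693e-05)) [0.44343942 0.27659637 0.1351447 ] [0.50775339 0.34116115 0.14321983]
lid 0.06043824276715918 ((0.5677515864372253, 0.1809946596622467), (0.3580838143825531, 0.434719979763031), 25.933927536010742)
```

View pics/w2.png

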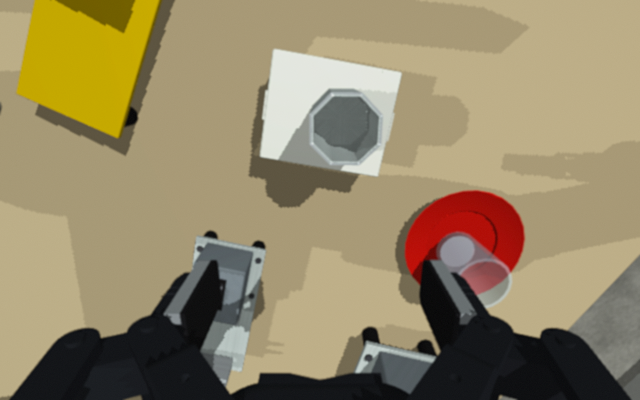

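arm_command(commands=[[[0,2.5,-2,0,0,0],[0,4.5,-5,0,0,0],[0,4.5,-9,0,0,0],[0,4.5,-13,0,0,0],[0,4.5,-16.5,0,0,0],[0,4.5,-19,0,0,0],[0,4.5,-19,0,0,0],[0,4.5,-19,0,0,0]]])

```text
clock: 5.5
position: [0.4778, 0.3088, 0.1021]
ee_rot: [-0.612, 0.353, -0.354, 0.612]
ft_force: [-0.3, -0.1, 1.1]
grip_width: 1.0
```

arm_command(commands=[[[0,0,0,0,0,0],[0,0,0,0,0,0],[0,0,0,0,0,0],[0,0,0,0,0,0],[0,0,0,0,0,0],[0,0,0,0,0,0],[0,0,0,0,0,0]]], claw=5, newtons=25)

```text
clock: 6.2
position: [0.478, 0.3098, 0.1031]
ee_rot: [-0.612, 0.353, -0.354, 0.613]
ft_force: [0.1, -2.0, 7.2]
grip_width: 0.697
```

```bash
python3 - <<'E'
from h import *
o=manip.get_obs(); print({k:np.round(v,4).tolist() for k,v in o.items()})
c=cam('wrist','w3.png')
E
```

```text
{'clock': 6.2, 'joint_pos': [0.0018, 0.4359, -0.8046, 1.7287, 0.3457, 1.1224, -0.3831], 'joint_velocities': [-0.0014, -0.0016, 0.0014, -0.0005, 0.0012, 0.0008, -0.0005], 'tau': [-0.6083, -50.7867, -10.8655, -31.8796, -0.0328, -0.7088, 0.0321], 'position': [0.478, 0.3098, 0.1031], 'ee_rot': [-0.6119, 0.3525, -0.3538, 0.6133], 'ft_force': [0.1256, -2.0087, 7.193], 'torque': [-0.3503, 0.2889, -0.0418], 'grip_width': 0.6971}
```

View pics/w3.png

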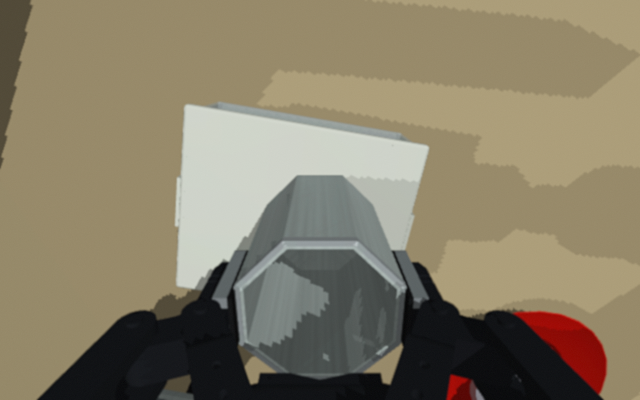

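The fingers hold the tin on two opposite flats, with an opening of about 59 mm. Lifting it now.

arm_command(commands=[[[0,0,1,0,0,0],[0,0,3,0,0,0],[0,0,6,0,0,0],[0,0,9,0,0,0],[0,0,12,0,0,0],[0,0,12,0,0,0],[0,0,12,0,0,0]]])

```text
clock: 6.95
position: [0.4773, 0.3096, 0.2221]
ee_rot: [-0.612, 0.353, -0.353, 0.613]
ft_force: [-1.0, -0.1, -1.8]
grip_width: 0.695
```

```bash
python3 - <<'E'
from meas import *
o=manip.get_obs(); print({k:np.round(v,4).tolist() for k,v in o.items()})
c=cam('wrist','w4.png')
P,uv=cloud(c); 
K=P[(P[:,2]>.24)&(np.hypot(P[:,0]-.477,P[:,1]-.309)<.036)]
Q=K[(K[:,2]>np.percentile(K[:,2],70)-.006)]; h=np.histogram(K[:,2],bins=np.arange(.24,.3,.003));print(list(zip(h[1].round(3).tolist(),h[0].tolist())))
for n in ('scene','top'):
    s=cam(n,n+'4.png')
E
```

```text
{'clock': 6.95, 'joint_pos': [0.0446, 0.3224, -0.8496, 1.5931, 0.2478, 1.3371, -0.3116], 'joint_velocities': [-0.0035, 0.0225, 0.0131, 0.0337, 0.0051, -0.0076, -0.0015], 'tau': [-0.139, -52.1207, -9.7723, -40.3571, -0.0618, 0.088, 0.044], 'position': [0.4773, 0.3096, 0.2221], 'ee_rot': [-0.6123, 0.3526, -0.3534, 0.6131], 'ft_force': [-1.0125, -0.0932, -1.7667], 'torque': [-0.0166, 0.0118, -0.0111], 'grip_width': 0.6954}
[(0.24, 1205), (0.243, 1332), (0.246, 1439), (0.249, 1521), (0.252, 1650), (0.255, 1644), (0.258, 4562), (0.261, 401), (0.264, 689), (0.267, 73), (0.27, 86), (0.273, 134), (0.276, 219), (0.279, 311), (0.282, 301), (0.285, 58), (0.288, 188), (0.291, 590), (0.294, 1278)]
```

View pics/w4.png

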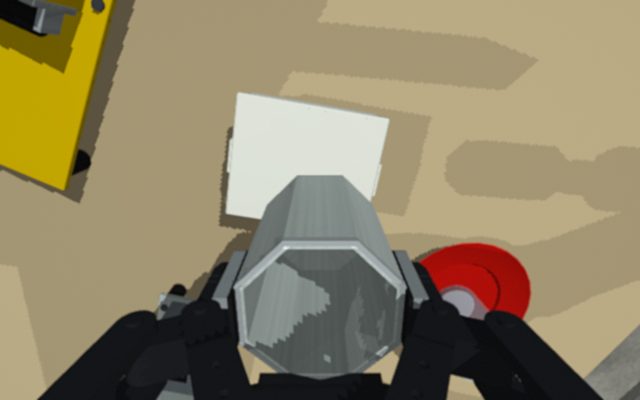

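View pics/scene4.png

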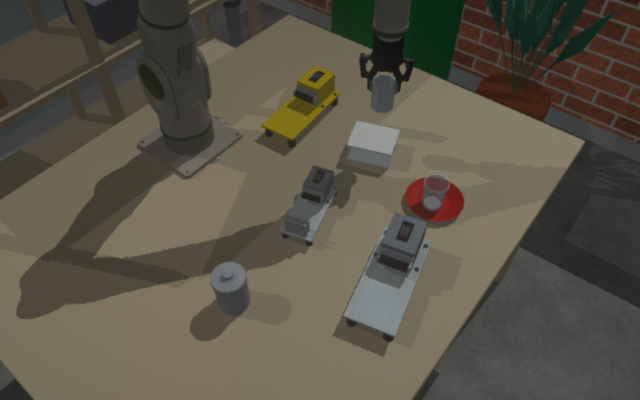

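arm_command(commands=[[[0.1,-2,0,0,0,-1],[0.1,-6,0,0,0,-3],[0.1,-10.5,0,0,0,-5],[0.2,-15,0,0,0,-7],[0.2,-19.5,0,0,0,-9],[0.3,-24,0,0,0,-11],[0.3,-28,0,0,0,-13],[0.4,-31,0,0,0,-13],[0.4,-33,-1,0,0,-13],[0.4,-33.8,-4,0,0,-13],[0.4,-33.8,-6,0,0,-13],[0.4,-33.8,-7,0,0,-13],[0.4,-33.8,-7,0,0,-13],[0.4,-33.8,-7,0,0,-13]]])

```text
clock: 8.5
position: [0.4814, -0.0281, 0.1519]
ee_rot: [-0.569, 0.42, -0.42, 0.569]
ft_force: [-0.6, 0.3, -2.0]
grip_width: 0.694
```

```bash
python3 - <<'E'
from meas import *
o=manip.get_obs(); print({k:np.round(v,4).tolist() for k,v in o.items()})
c=cam('wrist','w5.png'); P,uv=cloud(c)
Q=P[(abs(P[:,2]-(o['position'][2]+.037))<.004)&(np.hypot(P[:,0]-.481,P[:,1]+.029)<.036)]; print('tin rim',len(Q),octfit(Q) if len(Q)>30 else '')
C=np.array([.4712,.0036]);a=np.radians(17.1); ex=np.array([np.cos(a),np.sin(a)]); ey=np.array([-np.sin(a),np.cos(a)])
L=np.c_[(P[:,:2]-C)@ex,(P[:,:2]-C)@ey,P[:,2]]
q=L[(abs(L[:,0])<.02)&(L[:,1]>-.01)&(L[:,1]<.12)&(L[:,2]<.1)]
for y in np.arange(-.005,.11,.005):
    s=q[abs(q[:,1]-y)<.0025]
    if len(s): print(round(y,3),np.percentile(s[:,2],[5,50,95]).round(4))
for n in ('scene','top'):
    s=cam(n,n+'5.png')
    if n=='scene': cv2.imwrite('pics/s5c.png',cv2.resize(s['pixels'][130:270,250:380],None,fx=4,fy=4,interpolation=cv2.INTER_CUBIC))
E
```

```text
{'clock': 8.5, 'joint_pos': [0.554, 0.1286, -0.623, 1.9021, 0.0824, 1.1357, 0.1993], 'joint_velocities': [-0.0003, -0.0114, 0.0008, -0.012, 0.0001, 0.0007, 0.0021], 'tau': [0.1443, -39.1047, -2.4077, -35.9117, 0.0511, -0.0148, -0.0218], 'position': [0.4814, -0.0281, 0.1519], 'ee_rot': [-0.5688, 0.4198, -0.42, 0.5691], 'ft_force': [-0.6206, 0.2908, -1.9547], 'torque': [0.0284, -0.0451, -0.0123], 'grip_width': 0.694}
tin rim 6427 (array([ 0.48083172, -0.027404  ]), np.float64(17.316198665744), np.float64(0.00012181832590964123))
-0.005 [0.0303 0.0315 0.0327]
0.0 [0.0303 0.0315 0.0325]
0.005 [0.058  0.0617 0.0635]
0.01 [0.0631 0.0641 0.0652]
0.015 [0.0619 0.0636 0.065 ]
0.02 [0.0596 0.0621 0.0742]
0.025 [0.0737 0.0831 0.0843]
0.03 [0.0824 0.0834 0.0844]
0.035 [0.0822 0.0835 0.0846]
0.04 [0.0823 0.0834 0.0845]
0.045 [0.0825 0.0839 0.0852]
0.05 [0.0824 0.0841 0.0873]
0.055 [0.0826 0.0844 0.0908]
0.06 [0.0828 0.0844 0.0921]
0.065 [0.0826 0.0844 0.0925]
0.07 [0.0825 0.0842 0.0917]
0.075 [0.0826 0.0842 0.0896]
0.08 [0.0825 0.0839 0.086 ]
0.085 [0.0824 0.0837 0.085 ]
0.09 [0.0816 0.0816 0.0816]
```

View pics/w5.png

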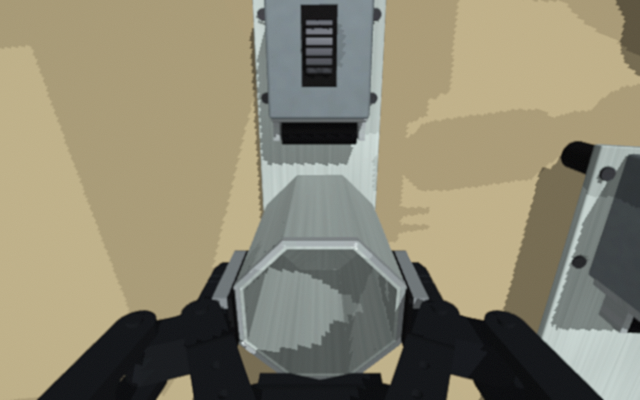

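View pics/s5c.png

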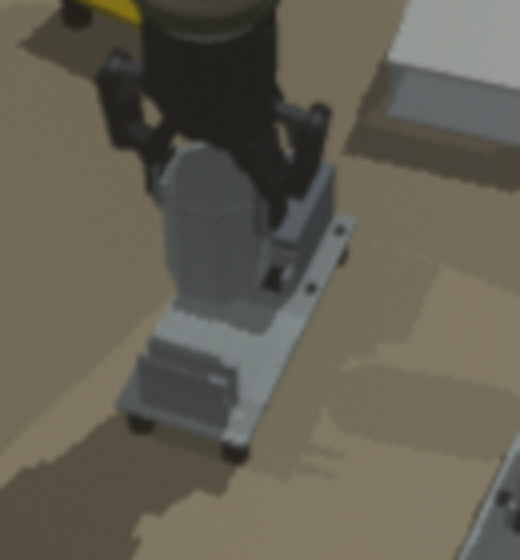

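arm_command(commands=[[[0,-0.1,-1,0,0,0],[0,-0.1,-2.5,0,0,0],[0,-0.1,-4,0,0,0],[0,-0.1,-5.5,0,0,0],[0,-0.1,-6.6,0,0,0],[0,-0.1,-7.2,0,0,0],[0,-0.1,-7.5,0,0,0],[0,-0.1,-7.5,0,0,0],[0,-0.1,-7.5,0,0,0]]])

```text
clock: 9.55
position: [0.4815, -0.0295, 0.0768]
ee_rot: [-0.569, 0.42, -0.42, 0.569]
ft_force: [0.2, 0.2, -1.9]
grip_width: 0.699
```

```bash
python3 - <<'E'
from meas import *
o=manip.get_obs(); print({k:np.round(v,4).tolist() for k,v in o.items() if k in('position','ft_force','grip_width','torque')})
c=cam('wrist'); P,uv=cloud(c)
Q=P[(abs(P[:,2]-(o['position'][2]+.037))<.004)&(np.hypot(P[:,0]-.481,P[:,1]+.029)<.036)]; print('tin rim',len(Q),np.median(Q[:,2]),octfit(Q))
s=cam('scene'); cv2.imwrite('pics/s6c.png',cv2.resize(s['pixels'][130:270,250:380],None,fx=4,fy=4,interpolation=cv2.INTER_CUBIC))
E
```

```text
{'position': [0.4815, -0.0295, 0.0768], 'ft_force': [0.2285, 0.1601, -1.9382], 'torque': [0.0014, 0.0167, 0.0436], 'grip_width': 0.6985}
tin rim 6469 0.11393394521348463 (array([ 0.48089396, -0.02882527]), np.float64(17.285932505819602), np.float64(0.0001408161975145748))
```

View pics/s6c.png

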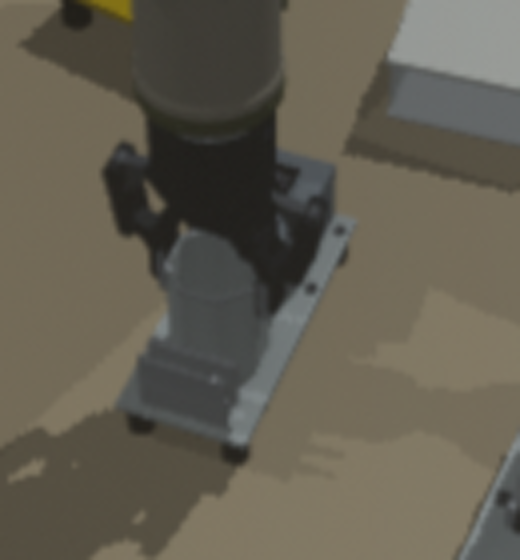

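arm_command(commands=[[[0,0,-0.1,0,0,0],[0,0,-0.2,0,0,0],[0,0,-0.25,0,0,0],[0,0,-0.25,0,0,0]]])

```text
clock: 10.05
position: [0.4812, -0.0296, 0.0743]
ee_rot: [0.569, -0.42, 0.42, -0.569]
ft_force: [-2.9, -0.1, 4.5]
grip_width: 0.7
```

arm_command(commands=[[[0,0,0.1,0,0,0],[0,0,0.1,0,0,0],[0,0,0.1,0,0,0],[0,0,0.1,0,0,0],[0,0,0.1,0,0,0],[0,0,0.1,0,0,0]]], claw=8.54)

```text
clock: 10.65
position: [0.4811, -0.0295, 0.0748]
ee_rot: [-0.569, 0.42, -0.42, 0.569]
ft_force: [0.4, 0.3, -0.0]
grip_width: 0.996
```

arm_command(commands=[[[0,0,1,0,0,0],[0,0,3,0,0,0],[0,0,6,0,0,0],[0,0,9,0,0,0],[0,0,12,0,0,0],[0,0,14,0,0,0],[0,0,14,0,0,0]]])

```text
clock: 11.35
position: [0.4826, -0.0294, 0.2184]
ee_rot: [-0.568, 0.418, -0.422, 0.57]
ft_force: [0.7, 0.4, -1.2]
grip_width: 0.999
```

```bash
python3 - <<'E'
from meas import *
o=manip.get_obs(); print({k:np.round(v,4).tolist() for k,v in o.items() if k in('clock','position','ft_force','grip_width','torque')})
c=cam('wrist','w7.png'); P,uv=cloud(c)
Q=P[(abs(P[:,2]-.1115)<.006)&(np.hypot(P[:,0]-.481,P[:,1]+.029)<.037)]; print('tin rim',len(Q),np.median(Q[:,2]),octfit(Q))
E
```

```text
{'clock': 11.35, 'position': [0.4826, -0.0294, 0.2184], 'ft_force': [0.7214, 0.3912, -1.1675], 'torque': [0.0799, 0.0162, -0.0026], 'grip_width': 0.9985}
tin rim 1434 0.11142986033795547 (array([ 0.48030295, -0.02931262]), np.float64(17.04350848447432), np.float64(2.5477494329467036e-05))
```

View pics/w7.png

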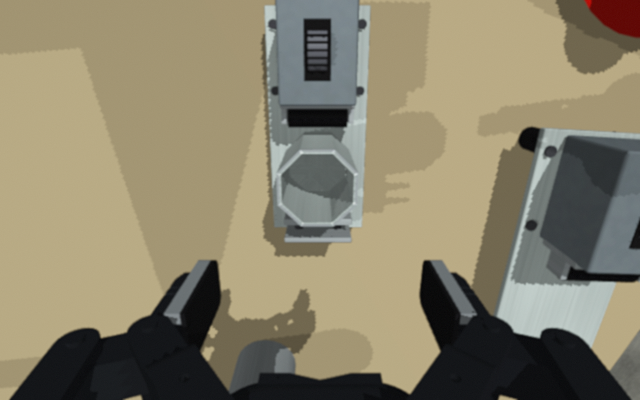

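The tin stands upright in the holder: rim at z = 0.1114 and yaw 17.0°, matching the holder. Next I'll close the fingers and go over the wheel at (317,50).

arm_command(commands=[[[-0.5,2,0,0,0,0],[-1.5,5,0,0,0,0],[-2.5,8.5,-1,0,0,0],[-3.2,10.4,-3,0,0,0],[-3.2,10.4,-6,0,0,0],[-3.2,10.4,-9,0,0,0],[-3.2,10.4,-10,0,0,0],[-3.2,10.4,-10,0,0,0],[-3.2,10.4,-10,0,0,0],[-3.2,10.4,-10,0,0,0]]], claw=0, newtons=20)

```text
clock: 12.4
position: [0.45, 0.0745, 0.1161]
ee_rot: [-0.568, 0.42, -0.421, 0.569]
ft_force: [-0.3, 0.1, -0.5]
grip_width: 0.002
```

```bash
python3 - <<'E'
from meas import *
o=manip.get_obs(); print({k:np.round(v,4).tolist() for k,v in o.items() if k in('clock','position','ft_force','grip_width','torque','ee_rot')})
c=cam('wrist','w8.png'); P,uv=cloud(c)
for n in ('scene','top'):
    s=cam(n)
    b=(250,130,380,270) if n=='scene' else (260,150,380,230)
    cv2.imwrite('pics/%s8c.png'%n,cv2.resize(s['pixels'][b[1]:b[3],b[0]:b[2]],None,fx=4,fy=4,interpolation=cv2.INTER_CUBIC))
E
```

```text
{'clock': 12.4, 'position': [0.45, 0.0745, 0.1161], 'ee_rot': [-0.5683, 0.4197, -0.4207, 0.5692], 'ft_force': [-0.2824, 0.0925, -0.5474], 'torque': [-0.0449, -0.0095, 0.0121], 'grip_width': 0.0023}
```

View pics/w8.png

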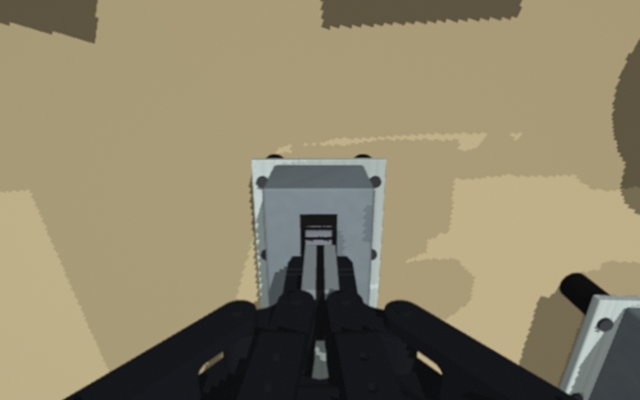

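View pics/scene8c.png

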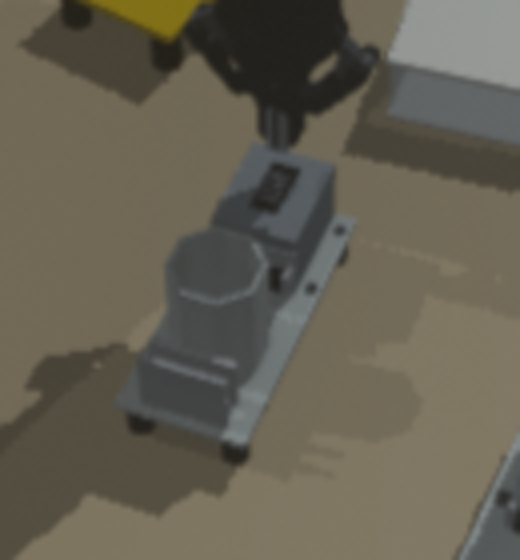

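arm_command(commands=[[[0,0,-0.8,0,0,0],[0,0,-1.5,0,0,0],[0,0,-1.9,0,0,0],[0,0,-1.9,0,0,0],[0,0,-1.9,0,0,0]]])

```text
clock: 13.05
position: [0.449, 0.0746, 0.0957]
ee_rot: [0.569, -0.42, 0.42, -0.569]
ft_force: [-0.0, -0.6, 0.7]
grip_width: -0.002
```

arm_command(commands=[[[0,0,-0.1,0,0,0],[0,0,-0.2,0,0,0],[0,0,-0.3,0,0,0],[0,0,-0.3,0,0,0]]])

```text
clock: 13.45
position: [0.4491, 0.0744, 0.0928]
ee_rot: [-0.569, 0.42, -0.42, 0.569]
ft_force: [-1.1, -0.2, -0.1]
grip_width: 0.001
```

arm_command(commands=[[[0,0,-0.05,0,0,0],[0,0,-0.1,0,0,0],[0,0,-0.15,0,0,0],[0,0,-0.15,0,0,0]]])

```text
clock: 13.85
position: [0.4491, 0.0744, 0.0913]
ee_rot: [0.569, -0.42, 0.42, -0.569]
ft_force: [0.7, -0.1, 1.2]
grip_width: 0.001
```

arm_command(commands=[[[0,0,-0.03,0,0,0],[0,0,-0.06,0,0,0],[0,0,-0.06,0,0,0]]])

```text
clock: 14.15
position: [0.4492, 0.0745, 0.0908]
ee_rot: [-0.569, 0.42, -0.42, 0.569]
ft_force: [-0.4, -0.5, 1.5]
grip_width: 0.003
```

arm_command(commands=[[[0,0,-0.04,0,0,0],[0,0,-0.08,0,0,0],[0,0,-0.08,0,0,0]]])

```text
clock: 14.45
position: [0.4493, 0.0745, 0.0902]
ee_rot: [-0.569, 0.42, -0.42, 0.569]
ft_force: [-1.2, 0.4, 5.5]
grip_width: -0.001
```

arm_command(commands=[[[0,0,-0.04,0,0,0],[0,0,-0.08,0,0,0],[0,0,-0.08,0,0,0]]])

```text
clock: 14.75
position: [0.4494, 0.0745, 0.0896]
ee_rot: [-0.569, 0.42, -0.42, 0.569]
ft_force: [-3.3, -1.5, 9.9]
grip_width: -0.001
```

arm_command(commands=[[[0.03,-0.1,-0.01,0,0,0],[0.09,-0.29,-0.01,0,0,0],[0.15,-0.48,-0.01,0,0,0],[0.21,-0.67,-0.01,0,0,0],[0.21,-0.67,-0.01,0,0,0]]])

```text
clock: 15.25
position: [0.4513, 0.068, 0.0897]
ee_rot: [-0.569, 0.42, -0.42, 0.569]
ft_force: [-5.2, 1.1, 12.2]
grip_width: -0.0
```

arm_command(commands=[[[-0.02,-0.11,0.02,0,0,0],[0.03,-0.3,0.02,0,0,0],[0.09,-0.49,0.02,0,0,0],[0.15,-0.69,0.02,0,0,0],[0.15,-0.69,0.02,0,0,0]]])

```text
clock: 15.75
position: [0.4533, 0.0613, 0.09]
ee_rot: [-0.568, 0.42, -0.42, 0.569]
ft_force: [-2.3, 0.9, 10.2]
grip_width: -0.002
```

```bash
cat > look.py <<'E'
from meas import *
import sys
o=manip.get_obs(); print({k:np.round(v,4).tolist() for k,v in o.items() if k in('clock','position','ft_force','grip_width')})
n=sys.argv[1]
s=cam('scene'); cv2.imwrite('pics/s%s.png'%n,cv2.resize(s['pixels'][150:255,260:360],None,fx=5,fy=5,interpolation=cv2.INTER_CUBIC))
for r in manip.masks_of('scene','stop'): print(round(r['p'],2),np.round(r['bbox']).tolist())
E
python3 look.py 9
```

```text
{'clock': 15.75, 'position': [0.4533, 0.0613, 0.09], 'ft_force': [-2.3231, 0.9076, 10.1588], 'grip_width': -0.0017}
0.59 [374.0, 249.0, 412.0, 275.0]
0.54 [294.0, 91.0, 300.0, 100.0]
```

View pics/s9.png

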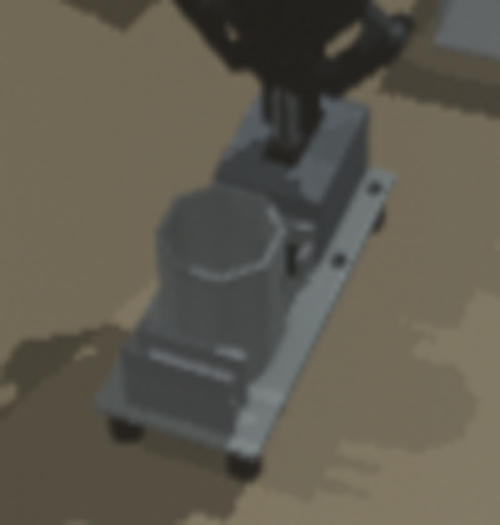

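arm_command(commands=[[[0,0,0.3,0,0,0],[0,0,0.7,0,0,0],[-0.25,0.8,0.7,0,0,0],[-0.53,1.63,0.6,0,0,0],[-0.53,1.63,0.3,0,0,0],[-0.53,1.63,0.15,0,0,0],[-0.53,1.63,0.08,0,0,0],[-0.53,1.63,0.03,0,0,0],[-0.53,1.63,0,0,0,0],[-0.53,1.63,0,0,0,0]]])

```text
clock: 16.85
position: [0.4473, 0.0773, 0.0893]
ee_rot: [-0.569, 0.42, -0.42, 0.569]
ft_force: [-3.2, 1.8, 4.8]
grip_width: 0.003
```

```bash
python3 - <<'E'
from meas import *
o=manip.get_obs(); print(np.round(o['position'],4),np.round(o['ft_force'],2))
c=cam('wrist','w10.png')
E
```

```text
[0.4473 0.0773 0.0893] [-3.21  1.81  4.77]
```

View pics/w10.png

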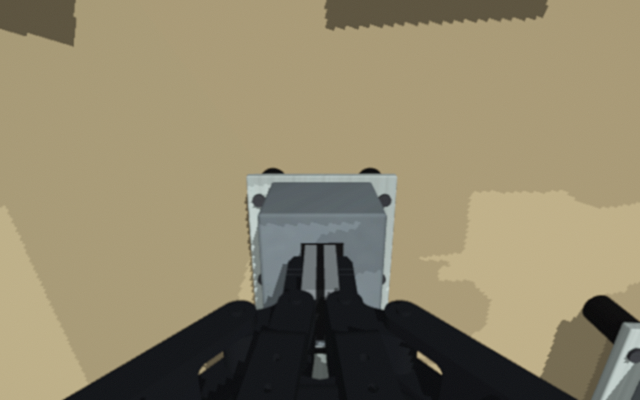

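arm_command(commands=[[[0.01,-0.1,0,0,0,0],[0.05,-0.29,0,0,0,0],[0.05,-0.29,0,0,0,0]]])

```text
clock: 17.2
position: [0.4481, 0.0747, 0.0896]
ee_rot: [-0.569, 0.42, -0.42, 0.569]
ft_force: [-3.7, 3.6, 8.9]
grip_width: 0.003
```

arm_command(commands=[[[0.0,-0.1,-0.02,0,0,0],[0.05,-0.3,-0.03,0,0,0],[0.08,-0.4,-0.03,0,0,0],[0.08,-0.4,-0.03,0,0,0]]])

```text
clock: 17.6
position: [0.4494, 0.0705, 0.0897]
ee_rot: [-0.568, 0.42, -0.42, 0.569]
ft_force: [-4.4, 2.1, 11.9]
grip_width: 0.001
```

```bash
python3 look.py 11
```

```text
{'clock': 17.6, 'position': [0.4494, 0.0705, 0.0897], 'ft_force': [-4.3569, 2.0558, 11.9196], 'grip_width': 0.0012}
0.76 [375.0, 246.0, 413.0, 274.0]
```

View pics/s11.png

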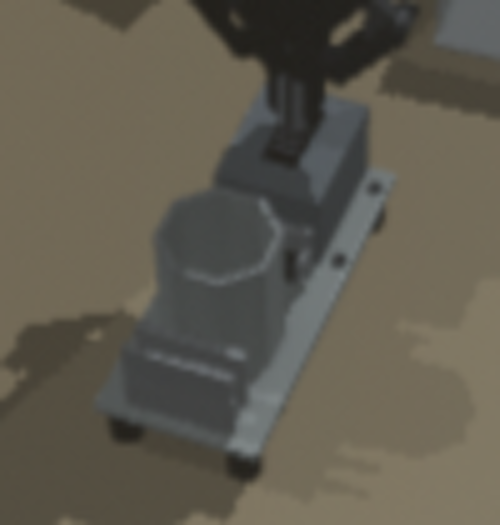

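arm_command(commands=[[[0.03,-0.2,0.01,0,0,0],[0.09,-0.4,0.01,0,0,0],[0.15,-0.6,0.01,0,0,0],[0.15,-0.6,0.01,0,0,0]]])

```text
clock: 18.1
position: [0.4512, 0.0642, 0.0899]
ee_rot: [-0.568, 0.42, -0.421, 0.569]
ft_force: [-2.9, 1.7, 10.9]
grip_width: 0.003
```

arm_command(commands=[[[0.03,-0.2,0,0,0,0],[0.09,-0.4,0,0,0,0],[0.12,-0.5,0,0,0,0],[0.12,-0.5,0,0,0,0]]])

```text
clock: 18.5
position: [0.4526, 0.0594, 0.09]
ee_rot: [-0.568, 0.42, -0.421, 0.569]
ft_force: [-1.9, 2.2, 10.0]
grip_width: -0.0
```

```bash
python3 look.py 12
```

```text
{'clock': 18.5, 'position': [0.4526, 0.0594, 0.09], 'ft_force': [-1.9438, 2.2183, 9.9732], 'grip_width': -0.0002}
0.63 [374.0, 246.0, 413.0, 272.0]
```

View pics/s12.png

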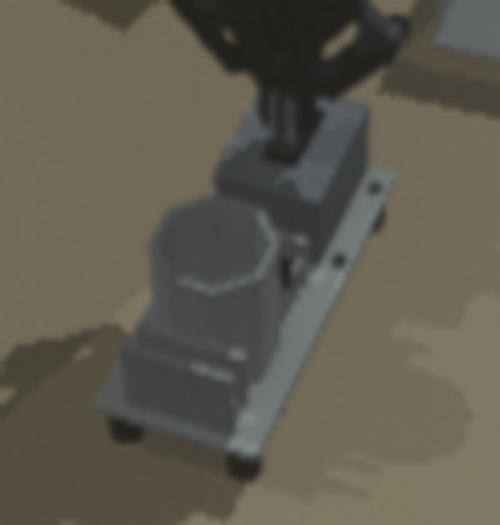

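arm_command(commands=[[[0,0,0.3,0,0,0],[0,0,0.7,0,0,0],[-0.22,0.7,0.7,0,0,0],[-0.46,1.4,0.6,0,0,0],[-0.46,1.4,0.3,0,0,0],[-0.46,1.4,0.15,0,0,0],[-0.46,1.4,0.08,0,0,0],[-0.46,1.4,0.03,0,0,0],[-0.46,1.4,0.01,0,0,0],[-0.46,1.4,0.01,0,0,0]]])

```text
clock: 19.6
position: [0.4467, 0.0738, 0.0895]
ee_rot: [-0.569, 0.42, -0.42, 0.569]
ft_force: [-4.7, 2.7, 9.4]
grip_width: 0.004
```

arm_command(commands=[[[0.02,-0.1,0,0,0,0],[0.06,-0.2,0,0,0,0],[0.06,-0.2,0,0,0,0]]])

```text
clock: 19.9
position: [0.4473, 0.0719, 0.0896]
ee_rot: [-0.569, 0.42, -0.42, 0.569]
ft_force: [-5.9, 3.7, 10.5]
grip_width: 0.0
```

arm_command(commands=[[[0.0,-0.1,0,0,0,0],[0.04,-0.2,0,0,0,0],[0.04,-0.2,0,0,0,0]]])

```text
clock: 20.2
position: [0.4479, 0.0698, 0.0897]
ee_rot: [-0.569, 0.42, -0.42, 0.569]
ft_force: [-5.2, 2.2, 12.1]
grip_width: 0.002
```

```bash
python3 look.py 13; python3 - <<'E'
from meas import *
t=cam('top'); cv2.imwrite('pics/t13.png',cv2.resize(t['pixels'][160:225,270:365],None,fx=6,fy=6,interpolation=cv2.INTER_CUBIC))
E
```

```text
{'clock': 20.2, 'position': [0.4479, 0.0698, 0.0897], 'ft_force': [-5.1579, 2.1535, 12.1457], 'grip_width': 0.002}
0.8 [375.0, 248.0, 412.0, 273.0]
0.73 [420.0, 175.0, 450.0, 210.0]
0.49 [315.0, 199.0, 322.0, 207.0]
```

View pics/s13.png

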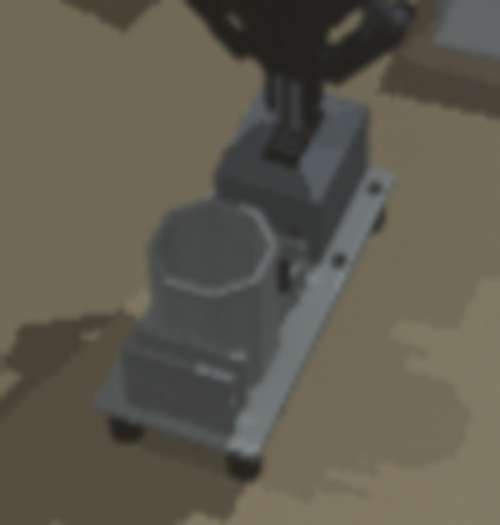

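View pics/t13.png

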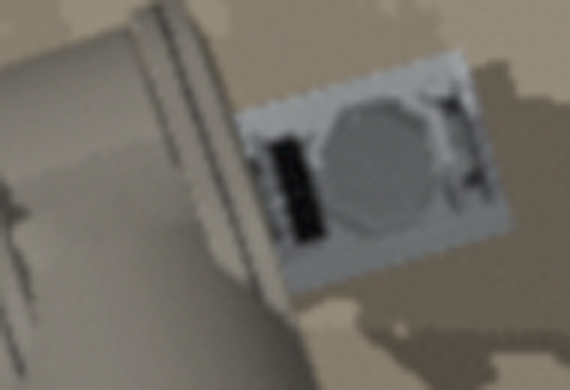

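```bash
cat > tinpos.py <<'E'
from meas import *
def go(t):
    P,uv=cloud(t)
    C=np.array([.4727,.0043]);a=np.radians(17.1); ex=np.array([np.cos(a),np.sin(a)]); ey=np.array([-np.sin(a),np.cos(a)])
    Q=P[(abs(P[:,2]-.109)<.008)&(np.hypot(P[:,0]-.483,P[:,1]+.03)<.045)]
    c,y,e=octfit(Q); print('tin local mm',((c-C)@ex*1e3).round(1),((c-C)@ey*1e3).round(1),'yaw',round(y,1),'n',len(Q),e)
    L=np.c_[(P[:,:2]-C)@ex,(P[:,:2]-C)@ey,P[:,2]]
    q=L[(abs(L[:,0])<.025)&(abs(L[:,2]-.0625)<.006)&(L[:,1]>-.02)&(L[:,1]<.025)]
    if len(q): print('roller/stop-top y range',np.percentile(q[:,1],[2,10,50,90])*1e3)
    f=L[(abs(L[:,0])<.025)&(abs(L[:,2]-.0695)<.004)&(L[:,1]<-.06)]
    if len(f): print('fence pad top y',np.percentile(f[:,1],[5,50,95])*1e3)
if __name__=='__main__':
    go(cam('top'))
E
python3 tinpos.py
```

```text
tin local mm -0.4 -44.9 yaw 18.2 n 97 2.1554408606484125e-05
roller/stop-top y range [-14.97529614 -12.20306493  -5.91201771   3.40744608]
fence pad top y [-92.25055462 -79.07450386 -67.34794237]
```

arm_command(commands=[[[0.02,-0.1,0.01,0,0,0],[0.05,-0.2,0.01,0,0,0],[0.08,-0.3,0.01,0,0,0],[0.08,-0.3,0.01,0,0,0],[0.08,-0.3,0.01,0,0,0]]])

```text
clock: 20.9
position: [0.4488, 0.0668, 0.0898]
ee_rot: [-0.569, 0.42, -0.42, 0.569]
ft_force: [-4.9, 2.7, 11.7]
grip_width: -0.003
```

```bash
for i in 1 2 3; do python3 tinpos.py; python3 -c "
from h import *
o=manip.get_obs();f=np.array(o['ft_force']);print(np.round(o['position'],4),f.round(2),'drag',(-.294*f[0]+.956*f[1]).round(2))"; done
```

```text
tin local mm -0.5 -46.4 yaw 17.4 n 95 1.1591788681099239e-05
roller/stop-top y range [-15.5910784  -13.96303454  -7.69218928   0.94514349]
fence pad top y [-94.54555753 -81.36471734 -73.57813769]
[0.4488 0.0668 0.0898] [-4.84  2.75 12.26] drag 4.05
tin local mm -0.5 -46.3 yaw 17.6 n 97 2.6464428573110786e-05
roller/stop-top y range [-16.44640669 -14.89534749  -8.29655158   1.05497279]
fence pad top y [-95.33531859 -81.10401379 -70.0527362 ]
[0.4488 0.0668 0.0898] [-4.82  3.29 11.29] drag 4.56
tin local mm -0.4 -46.3 yaw 17.4 n 99 2.6083045466426486e-05
roller/stop-top y range [-16.36074704 -13.70708943  -7.43614583   3.34540751]
fence pad top y [-94.06775189 -80.74344153 -73.16449818]
[0.4488 0.0668 0.0898] [-5.21  2.91 10.06] drag 4.31
```

arm_command(commands=[[[0.01,-0.1,0,0,0,0],[0.04,-0.2,0,0,0,0],[0.06,-0.3,0,0,0,0],[0.06,-0.3,0,0,0,0],[0.06,-0.3,0,0,0,0]]])

```text
clock: 21.55
position: [0.4496, 0.064, 0.0899]
ee_rot: [-0.568, 0.42, -0.42, 0.569]
ft_force: [-4.2, 3.8, 10.8]
grip_width: 0.002
```

```bash
for i in 1 2 3; do python3 tinpos.py; python3 -c "
from h import *
o=manip.get_obs();f=np.array(o['ft_force']);print(np.round(o['position'],4),f.round(2),'drag',(-.294*f[0]+.956*f[1]).round(2))"; done
```

```text
tin local mm -0.3 -47.8 yaw 16.8 n 92 2.4283865560265136e-05
roller/stop-top y range [-17.92634411 -16.47650689  -9.93242929  -3.09354591]
fence pad top y [-94.11040837 -83.26146097 -72.24099982]
[0.4496 0.0641 0.0899] [-3.57  3.48 11.86] drag 4.38
tin local mm -0.4 -47.7 yaw 16.7 n 95 1.6770603173403267e-05
roller/stop-top y range [-17.58098013 -15.2329659   -9.37884373  -2.97389533]
fence pad top y [-95.87172624 -83.7098133  -71.67152988]
[0.4496 0.064  0.0899] [-3.54  3.15 11.23] drag 4.05
tin local mm -0.5 -47.7 yaw 16.4 n 95 2.468970517340488e-05
roller/stop-top y range [-16.72596005 -15.29600122  -9.26253278  -3.49120429]
fence pad top y [-93.70629794 -83.3300969  -74.06754165]
[0.4496 0.0641 0.0899] [-3.61  2.87 10.42] drag 3.8
```

arm_command(commands=[[[0,0,0.4,0,0,0],[0,0,2,0,0,0],[0,0,5,0,0,0],[0,0,9,0,0,0],[1,-2,13,0,0,0],[2,-5,17,0,0,0],[2.3,-5.9,20.2,0,0,0],[2.3,-5.9,20.2,0,0,0],[2.3,-5.9,20.2,0,0,0],[2.3,-5.9,20.2,0,0,0]]])

```text
clock: 22.7
position: [0.4716, 0.0046, 0.29]
ee_rot: [0.569, -0.421, 0.419, -0.569]
ft_force: [-0.3, 0.2, 0.1]
grip_width: -0.004
```

```bash
python3 - <<'E'
from meas import *
o=manip.get_obs(); print(o['clock'],np.round(o['position'],4),np.round(o['ee_rot'],4),np.round(o['ft_force'],2))
c=cam('wrist','w14.png'); P,uv=cloud(c); np.savez('/tmp/w14.npz',**{k:np.asarray(v) for k,v in c.items()})
a=np.radians(17.1); ex=np.array([np.cos(a),np.sin(a)]); ey=np.array([-np.sin(a),np.cos(a)]); C=np.array([.4703,.0032])
Q=P[(abs(P[:,2]-.1115)<.005)&(np.hypot(P[:,0]-.483,P[:,1]+.04)<.04)]
t,y,e=octfit(Q); print('tin local',(t-C)@ex,(t-C)@ey,y,np.median(Q[:,2]))
for f in (cv2.imread('pics/w1.png'),):
    cv2.imwrite('pics/cmp.png',np.hstack([cv2.resize(f[120:255,265:370],None,fx=3.7,fy=3.7,interpolation=cv2.INTER_CUBIC),cv2.resize(c['pixels'][120:255,265:370],None,fx=3.7,fy=3.7,interpolation=cv2.INTER_CUBIC)]))
E
```

```text
22.7 [0.4716 0.0046 0.29  ] [ 0.5692 -0.4205  0.4194 -0.5685] [-0.28  0.16  0.11]
tin local -8.780228883613312e-05 -0.047252221069196 17.42830871035977 0.11140495414346428
```

View pics/cmp.png

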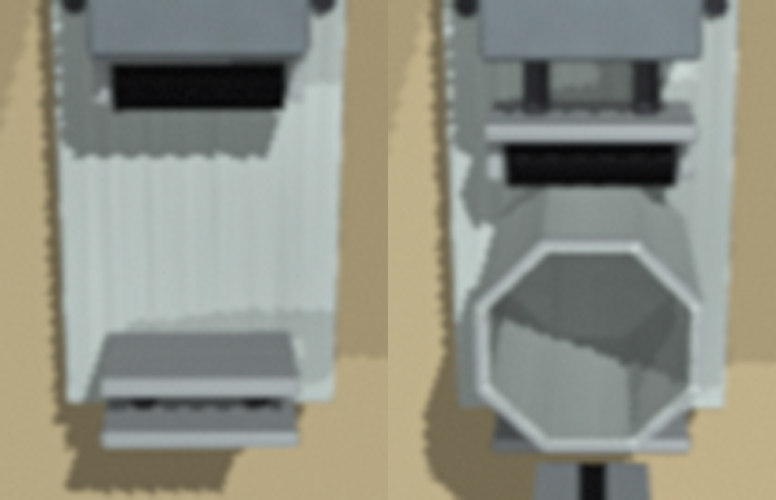

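```bash
python3 - <<'E'
from meas import *
c=dict(np.load('/tmp/w14.npz'))
R=cv2.Rodrigues(c['rvec'])[0]; t=c['tvec'].ravel(); cw=-R.T@t
a=np.radians(17.1); ex=np.array([np.cos(a),np.sin(a)]); ey=np.array([-np.sin(a),np.cos(a)]); C=np.array([.4703,.0032])
d=np.array([.4722,.0042,.2918])-np.array([.4716,.0046,.2900])
def pl(u,v,z,sh):
    p=cv2.undistortPoints(np.array([[[u,v]]],float),c['K'],np.array([float(c['k1']),0,0,0])).ravel()
    r=R.T@np.array([*p,1]); o=cw+sh; w=o+r*(z-o[2])/r[2]; return ((w[:2]-C)@ex*1e3).round(1),((w[:2]-C)@ey*1e3).round(1)
im1=cv2.imread('pics/w1.png');im2=c['pixels']
z0=np.zeros(3)
for nm,im,sh in (('w1',im1,d),('w14',im2,z0)):
    for u0 in ((300,312),(324,336)) if nm=='w1' else ((292,298),(340,348),(292,348)):
        print(nm,u0,[(v,int(im[v,u0[0]:u0[1]].mean())) for v in range(200,246)])
for v in (220,221,222,225,226,227): print('pad z.0715/.0755',v,pl(318,v,.0715,d),pl(318,v,.0755,d))
for nm,sh,vs in (('w1',d,(235,237,239,240)),('w14',z0,(237,239,241,242))):
  for v in vs: print(nm,v,pl(318,v,.0775,sh))
print('housing front edge check', [pl(318,v,.0835,d) for v in (134,136)],[pl(318,v,.0835,z0) for v in (135,137)])
cv2.imwrite('pics/cmp2.png',np.hstack([cv2.resize(x[205:250,280:360],None,fx=5,fy=10,interpolation=cv2.INTER_NEAREST) for x in (im1,im2)]))
E
```

```text
w1 (300, 312) [(200, 187), (201, 187), (202, 188), (203, 187), (204, 188), (205, 186), (206, 178), (207, 169), (208, 163), (209, 149), (210, 127), (211, 119), (212, 119), (213, 119), (214, 119), (215, 119), (216, 118), (217, 118), (218, 118), (219, 118), (220, 118), (221, 126), (222, 147), (223, 165), (224, 169), (225, 169), (226, 154), (227, 100), (228, 54), (229, 57), (230, 85), (231, 109), (232, 116), (233, 115), (234, 116), (235, 116), (236, 132), (237, 158), (238, 166), (239, 163), (240, 148), (241, 116), (242, 96), (243, 95), (244, 96), (245, 96)]
w1 (324, 336) [(200, 186), (201, 186), (202, 184), (203, 178), (204, 169), (205, 165), (206, 165), (207, 166), (208, 162), (209, 147), (210, 126), (211, 118), (212, 118), (213, 118), (214, 118), (215, 119), (216, 118), (217, 117), (218, 118), (219, 118), (220, 119), (221, 128), (222, 149), (223, 168), (224, 172), (225, 170), (226, 154), (227, 101), (228, 57), (229, 62), (230, 89), (231, 111), (232, 116), (233, 116), (234, 116), (235, 116), (236, 133), (237, 161), (238, 169), (239, 163), (240, 152), (241, 133), (242, 129), (243, 135), 
[... 2138 characters left out ...]
7), np.float64(-80.2)) (np.float64(-0.6), np.float64(-78.4))
pad z.0715/.0755 227 (np.float64(-0.7), np.float64(-81.4)) (np.float64(-0.6), np.float64(-79.6))
w1 235 (np.float64(-0.6), np.float64(-88.5))
w1 237 (np.float64(-0.6), np.float64(-91.0))
w1 239 (np.float64(-0.6), np.float64(-93.4))
w1 240 (np.float64(-0.6), np.float64(-94.7))
w14 237 (np.float64(-1.1), np.float64(-89.5))
w14 239 (np.float64(-1.1), np.float64(-92.0))
w14 241 (np.float64(-1.1), np.float64(-94.5))
w14 242 (np.float64(-1.1), np.float64(-95.7))
housing front edge check [(np.float64(-0.5), np.float64(25.4)), (np.float64(-0.5), np.float64(23.4))] [(np.float64(-0.9), np.float64(25.2)), (np.float64(-0.9), np.float64(23.2))]
```

View pics/cmp2.png

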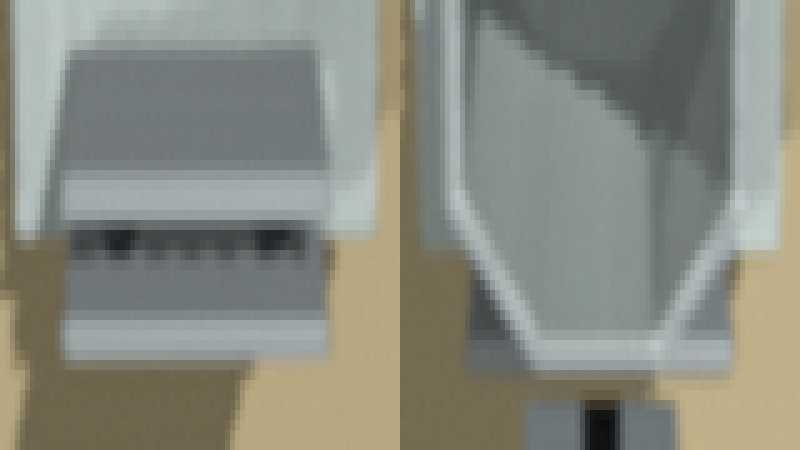

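arm_command(commands=[[[-0.8,2,0,0,0,0],[-2,5,-2,0,0,0],[-2.4,6.3,-6,0,0,0],[-2.4,6.3,-10.5,0,0,0],[-2.4,6.3,-15,0,0,0],[-2.4,6.3,-18,0,0,0],[-2.4,6.3,-19,0,0,0],[-2.4,6.3,-19.5,0,0,0],[-2.4,6.3,-19.5,0,0,0],[-2.4,6.3,-19.8,0,0,0],[-2.4,6.3,-20,0,0,0],[-2.4,6.3,-20.1,0,0,0],[-2.4,6.3,-20.15,0,0,0],[-2.4,6.3,-20.15,0,0,0]]])

```text
clock: 24.15
position: [0.4488, 0.0672, 0.0905]
ee_rot: [-0.568, 0.42, -0.421, 0.569]
ft_force: [-1.1, -0.4, 5.8]
grip_width: 0.001
```

arm_command(commands=[[[0,0,-0.05,0,0,0],[0,0,-0.08,0,0,0],[0,0,-0.08,0,0,0]]])

```text
clock: 24.45
position: [0.4489, 0.0673, 0.09]
ee_rot: [-0.569, 0.42, -0.421, 0.569]
ft_force: [-2.4, -0.1, 10.6]
grip_width: 0.002
```

arm_command(commands=[[[0,-0.1,0,0,0,0],[0.03,-0.2,0,0,0,0],[0.03,-0.2,0,0,0,0]]])

```text
clock: 24.75
position: [0.4491, 0.0663, 0.09]
ee_rot: [-0.568, 0.42, -0.42, 0.569]
ft_force: [-2.9, 3.0, 10.5]
grip_width: -0.002
```

```bash
for i in 1 2 ; do python3 tinpos.py; done
```

```text
tin local mm -0.3 -47.6 yaw 17.0 n 94 1.9489581095766628e-05
roller/stop-top y range [-16.92806673 -15.00087292  -8.55055625   0.56885205]
fence pad top y [-94.57049131 -82.55747802 -74.05889574]
tin local mm -0.4 -47.6 yaw 17.0 n 94 2.2763201589345344e-05
roller/stop-top y range [-17.05314478 -15.38945363  -8.5575024   -0.14348167]
fence pad top y [-94.33577439 -83.02319553 -74.01154954]
```

arm_command(commands=[[[0.02,-0.1,0,0,0,0],[0.04,-0.2,0,0,0,0]]])

```text
clock: 25.05
position: [0.4496, 0.0647, 0.0901]
ee_rot: [-0.568, 0.42, -0.42, 0.57]
ft_force: [-2.8, 5.6, 9.3]
grip_width: -0.001
```

arm_command(commands=[[[0.02,-0.1,0,0,0,0],[0.04,-0.15,0,0,0,0]]])

```text
clock: 25.25
position: [0.45, 0.0633, 0.0901]
ee_rot: [-0.568, 0.42, -0.42, 0.57]
ft_force: [-2.5, 5.2, 9.6]
grip_width: 0.001
```

```bash
for i in 1 2 ; do python3 tinpos.py; python3 -c "
from h import *
o=manip.get_obs();f=np.array(o['ft_force']);print(np.round(o['position'],4),f.round(2),'drag',(-.294*f[0]+.956*f[1]).round(2))"; done
```

```text
tin local mm -0.5 -49.2 yaw 17.0 n 98 1.6982721567825704e-05
roller/stop-top y range [-18.65241402 -16.81685901 -10.76517857  -5.34747089]
fence pad top y [-94.3618438  -83.93771602 -66.96985132]
[0.45   0.0632 0.09  ] [-3.37  5.3   8.79] drag 6.06
tin local mm -0.5 -49.1 yaw 16.8 n 94 3.0344572952941692e-05
roller/stop-top y range [-18.10462459 -16.81297228 -11.00467679  -3.20699671]
fence pad top y [-94.56892788 -84.12640833 -66.94377107]
[0.45   0.0633 0.0901] [-2.26  5.77  9.43] drag 6.18
```

The drag reached about 6 N in the last strokes, past the 4.5 N threshold, and the tin has moved another 1.5 mm against the springs. It's snug, so I'll lift off and retreat.

arm_command(commands=[[[0,0,0.4,0,0,0],[0,0,2,0,0,0],[0,0,5,0,0,0],[0,0,9,0,0,0],[1,-2,13,0,0,0],[2,-5,17,0,0,0],[2.3,-5.9,20.2,0,0,0],[2.3,-5.9,20.2,0,0,0],[2.3,-5.9,20.2,0,0,0],[2.3,-5.9,20.2,0,0,0]]])

```text
clock: 26.35
position: [0.4717, 0.0032, 0.2899]
ee_rot: [0.569, -0.42, 0.419, -0.569]
ft_force: [0.1, 0.1, -0.1]
grip_width: -0.002
```

```bash
python3 - <<'E'
from meas import *
o=manip.get_obs(); print(o['clock'],np.round(o['position'],4),np.round(o['ft_force'],2))
c=cam('wrist','w15.png'); P,uv=cloud(c)
a=np.radians(17.1); ex=np.array([np.cos(a),np.sin(a)]); ey=np.array([-np.sin(a),np.cos(a)]); C=np.array([.4703,.0032])
Q=P[(abs(P[:,2]-.1115)<.005)&(np.hypot(P[:,0]-.483,P[:,1]+.04)<.04)]
t,y,e=octfit(Q); print('tin local',(t-C)@ex,(t-C)@ey,y,np.median(Q[:,2]))
# rim flatness
A=np.c_[Q[:,:2],np.ones(len(Q))]; print('tilt deg',np.degrees(np.linalg.lstsq(A,Q[:,2],rcond=None)[0][:2]))
s=cam('scene','scene15.png')
E
```

```text
26.35 [0.4717 0.0032 0.2899] [ 0.09  0.08 -0.15]
tin local -2.090684956588031e-05 -0.04837034208755848 17.199506735031665 0.11145991327545424
tilt deg [0.04752059 0.31117054]
```

View pics/w15.png

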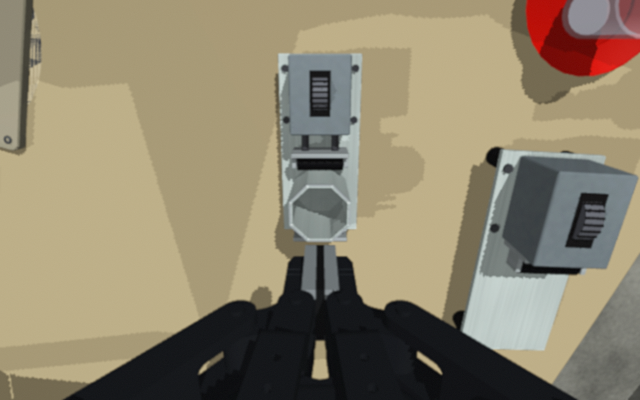

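View pics/scene15.png

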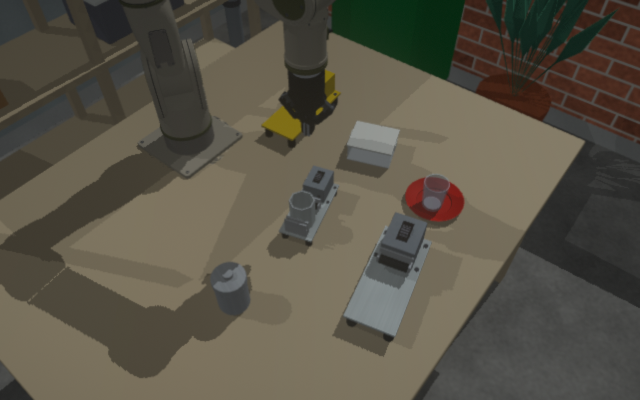

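The views show the tin upright at (320,212) in the wrist picture, held between the roller and the pressed-in fence. The robot is clear, and the box, canister, plate and cup haven't visibly moved. Handing in.

```bash
python3 -c "
from workcell import manip
print(manip.hand_in())"
```

```text
the job is handed in; nothing more can be done
None
```

The tin stands upright in the small grey holder, held snugly between the stop and the sprung fence, and I handed the job in at about 26.4 s. I gripped it on two flats, set it down square in the holder and let go. Then I rolled the wheel towards it in four strokes, pressing with about 10 N (highest reading 12.3 N).

**Last checks:**
- **Position:** the tin's rim is level to about 0.3° and at the right height for standing on the base plate. The tin is at holder x ≈ 0 mm and squared to the fence within about 0.1°.
- **Snugness:** wheel drag was about 6 N at the end of the last stroke, above the 4.5 N mark.
- **Surroundings:** the arm was clear of everything, with wrist force near 0 N. The box, canister, plate and cup look unmoved in the pictures, but I did not measure them.

**What disagreed or stayed uncertain:**
- **Camera offset:** the top and wrist cameras differed by a steady 2.5 mm or so. From the wrist pictures the fence pad is pressed in about 5 mm, give or take 1 mm or more; the final drag suggests nearer 6–7 mm, close to its 7 mm limit.
- **Earlier reading:** after the third stroke the drag read 4.9 N while rolling but fell to about 4 N with the wheel held still. I added the fourth short stroke for margin.
- **Sideways force:** pressing the wheel also put a sideways force of up to about 5 N on the finger. I eased it by small corrections in position.

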